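# Snap the retaining clip onto a ring roller's spindle

## Task

Pick up the red-handled fork tool and, with its two prongs, push the loose copper clip along the guide rails of the green ring roller until it snaps fully home around the middle spindle; do not touch the clip with the gripper. Then stand the fork back upright on the bench where you took it from, and leave the blue-handled drift alone.

Things in the scene. Friction and masses are not known exactly. Their poses are not given: they have to be found in the camera images.
- fork_mid (a point): Fork tool, loose, 0.22 kg, standing on the bench: red handle 22 x 22 mm, top 80 mm above its underside; steel foot 12 mm thick, 30 wide, from 16 mm behind the handle's axis to 42 mm ahead, the last 18 mm split into two prongs 8 mm wide with a 14 mm gap. z up the handle, x to the prongs. Point: on the handle's axis 40 mm above the underside, where to grip.
- clip_mid (a point): Loose copper split clip, 80 g, flat on the roller's deck between its rails; 8 mm thick, 40 wide. Point: where the shaft's axis comes when seated, 4 mm above the deck. x out of its open mouth, to the spindle. Straight back face 22 mm behind the point, jaw tips 12 mm ahead. Sprung jaws part 2 mm each to pass the shaft: a push of 6 to 12 N, from 16 to 8 mm short of home, then it snaps on.
- spindle_seat (a point): Middle spindle of a fixed green ring roller. Point: on its axis, 4 mm above the dark deck (200 x 130 mm, top 40 mm above the bench, reaching 150 mm back from here). Groove core 20 mm wide, deck to 10 mm up; head 26 mm wide, to 24 mm up. x, level: the push direction. Aluminium rails along x from 75 to 15 mm short of the axis, 8 mm high, 48 mm apart. Two idlers beyond wear clips already.
- drift_mid (a point): Blue-handled drift, a bystander built like the fork tool but with a plain unsplit foot, standing on the bench. Point: on its handle's axis, 40 mm above its underside. Fork and drift may be in either of two places.
Things that resemble listed ones, but are neither listed nor needed, are in the scene too. What is shaped like the part that bears fork_mid but purple is not meant. Of the things shaped like the part that bears clip_mid, the copper one is meant.

How it is judged:
On the way, in this order (a step that is already met when the one before it is completed fails the run):
1. the fork's prongs press on the clip while it is still short of the spindle (contact force between fork and clip above 1 N and horizontal distance between clip_mid and spindle_seat above 0.009 m), for 0.02 s.
2. the clip snaps home around the spindle (horizontal distance between clip_mid and spindle_seat below 0.004 m), for 0.2 s.
At the end, for the whole second after the job is handed in: The clip is at rest in the groove, its centre within 4 mm of the spindle's axis and within 4 mm of the groove's height; the fork is released, at rest and upright (within 8 degrees) on the bench, within 50 mm of where it first stood (horizontal distance between clip_mid and spindle_seat below 0.004 m and z of clip_mid in the frame of spindle_seat between -0.004 and 0.004 m and distance of fork_mid from where it was at the start of the episode below 0.05 m and angle between fork_mid's own z axis and vertical below 0.15 rad and height (world z) of fork_mid below 0.047 m and linear speed of each of fork, clip below 0.02 m/s); the robot touches nothing.
It fails at once if the gripper or arm touches the clip (contact force between any of the fingers, the arm and clip above 0.5 N).
It fails at once if the blue drift is moved more than 30 mm or tipped (distance of drift_mid from where it was at the start of the episode above 0.03 m or angle between drift_mid's own z axis and vertical above 0.5 rad).
It also fails if it takes over 42 s, if anything falls off the work surface, if the arm or the gripper's body presses on something with over 40 N, if the wrist force passes 120 N, or if a joint passes its speed limit or range.

## Robot

A 6-joint arm with a two-finger parallel gripper is mounted at the origin on the work surface. World frame = base frame: x ahead of the robot, y to its left, z up, the work surface at z = 0. Lengths are in m, angles in rad, forces in N, time in s.
With the tool pointing down it reaches from about 0.225 to 0.875 m from the base axis. Payload 3.4 kg.
Tool frame: the origin (TCP) lies midway between the tips of the shut fingers; the grasp point (between the pads) lies 19 mm behind it (manip.grasp_offset is the distance from the TCP to the grasp point, in m); x points along the fingers, y is the direction in which the jaws open and shut, and the axes are right-handed (so a half turn about x gives the same grasp; the last joint's range is limited). The gripper opens to 85 mm and grips with 20 to 120 N. Pads are 22 mm wide; open, the fingers measure 114 mm over their backs; the gripper's body (76 mm by 85 mm) begins 54 mm behind the grasp point. The pads swing forward as they close: fully open they stand 13 mm farther back than shut.
Start: joints at [-1.428, 0.276, 1.505, -0, 1.361, -0.121], TCP at [0.15, -0.555, 0.231] pointing down, gripper open.
Joint ranges: [-2.89, 2.89], [-0.75, 2.08], [0.22, 2.7], [-1.18, 4.32], [0.11, 2.71], [-2.7, 2.7]. Speed limits (rad/s): [2.57, 2.57, 3.14, 3.14, 3.14, 3.14].

## Interface

Orientations are given as a unit quaternion [w, x, y, z].
In Python, from rig import manip gives the robot as it stands.
- The arm moves only by the shell command python3 -m creep 'ROWS' [OPENING] [FORCE]. ROWS is a JSON object of lists of equal length, an entry for each row: "delta_pos": the shift along the tool's x, y, z in cm, a list of three; "dr": the turn, a rotation vector about the tool's x, y, z in rad, a list of three. In form: {"delta_pos": [[dx, dy, dz], ...], "dr": [[rx, ry, rz], ...]}. A call has 1 to 10 rows; each row is the pose to reach, as a shift and turn from the pose commanded when the call began, along the tool's axes at that moment; what a row does not reach only later rows make up. A row lasts 1/10 s, in which the tool goes at most 50 mm and 8.59 degrees, less where a joint would pass 70% of its speed; a pose out of reach is approached as far as the arm can. A call with a gripper value outside its range is refused whole. OPENING is the opening, from -1 (shut) to 1 (fully open), set as the call begins (- or left out, the last holds). The fingers move at their own pace and stop on an object; FORCE is the grip in N (left out, the last holds). Time passes only in rows, so rows that repeat a pose let the fingers close. It gives the time, the measured TCP pose, the force and the opening at its end, in the units of the state.
- manip.get_state(): the state, without advancing time (a new reading comes with each control period).
- manip.get_image(name): name is "scene" or "top"; returns a dict with "pixels" (480x640x3 uint8, blue, green, red), "depth" (480x640 float32, m along the optical axis (not along the pixel's ray), 0 where there is no reading), "intrinsics" (3x3 intrinsics, pixels), "rvec" (rotation vector, rad) and "tvec" (3), from world to camera coordinates, as OpenCV has them. Camera axes: x right, y down, z forward; pixel columns grow to the right and rows downward; lengths in m; the calibration is good to about 2 mm. A picture is of the moment at which its call begins.
- manip.sign_off(): hands the job in, once; it reports no verdict.
The state is a dict: "clock": time; "qpos": joint angles; "qd": joint speeds; "effort": joint torques, N m; "position": TCP position; "ee_rot": TCP orientation; "contact_force": force on the tool from outside, world axes, zero at the start; "moment": the same for the moment, N m; "width": finger opening in m.
Only numpy, scipy, OpenCV 4.12 (cv2) and the standard library are available. Lean on these libraries where they do the work, as an engineer would, in place of code of your own. Each camera call takes 0.05 s, during which the arm holds its last target. There are 200 camera calls.

## Working session

There is one attempt and no reset: what is moved stays moved. The work goes in short steps, Python scripts to look and compute and a shell command to move; the robot and the scene stay as the last step left them, time stands still between calls to the robot, and variables do not carry over. Pictures are saved under pics/ and viewed, about 8 in all and at most 12, crops included, and the job is handed in when it is done.

```bash
mkdir -p pics; cat > h.py <<'E'
import numpy as np, cv2
from rig import manip
def grab(n):
    d=manip.get_image(n); R=cv2.Rodrigues(np.array(d['rvec'],float))[0]
    t=np.array(d['tvec'],float).ravel(); K=np.array(d['intrinsics'],float)
    Z=d['depth'].astype(float); v,u=np.indices(Z.shape)
    c=np.stack([(u-K[0,2])/K[0,0]*Z,(v-K[1,2])/K[1,1]*Z,Z],-1)
    W=(c-t)@R; W[Z==0]=np.nan
    return d['pixels'],W,(K,R,t)
def st():
    s=manip.get_state(); print({k:np.round(s[k],4).tolist() for k in('clock','qpos','position','ee_rot','contact_force','width')})
E
python3 - <<'E'
from h import *
for n in('scene','top'):
    p,W,c=grab(n); cv2.imwrite(f'pics/{n}0.png',p); np.savez(f'/tmp/{n}0.npz',p=p,W=W)
    print(n,-c[1].T@c[2],c[0][0,0])
st()
E
```

```text
scene [ 0.83437751 -0.42353674  0.67158299] 532.1995052877643
top [0.39445958 0.09678259 0.79572403] 447.85905252212
{'clock': 0.1, 'qpos': [-1.428, 0.2765, 1.506, 0.0, 1.3607, -0.121], 'position': [0.1499, -0.5547, 0.2305], 'ee_rot': [-0.0924, -0.701, -0.0936, 0.701], 'contact_force': [0.0308, 0.4343, 1.0536], 'width': 0.0854}
```

View pics/scene0.png

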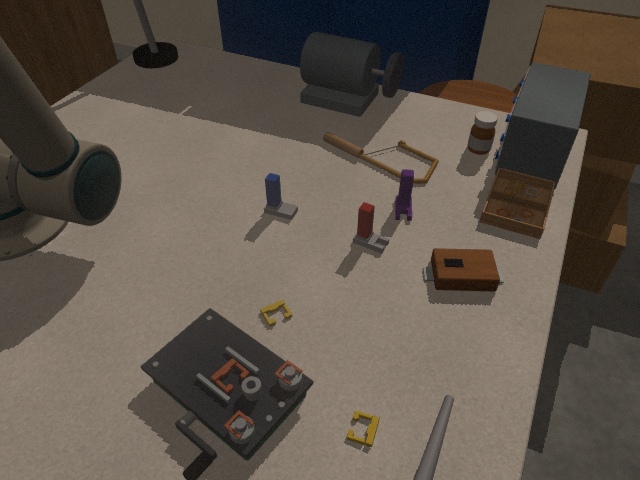

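View pics/top0.png

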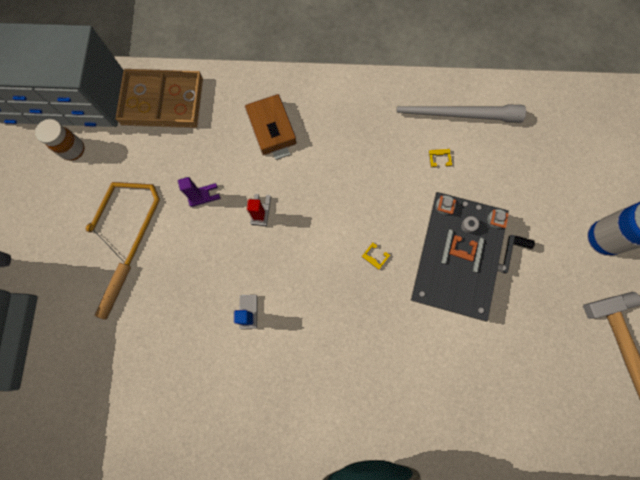

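Scene view: the red fork is at (367,220), the purple fork at (404,195) and the blue drift at (274,195). The copper clip is at (230,375) between the rails, with worn clips on the idlers at (289,375) and (240,428), and yellow clips at (276,312) and (364,428). 
Top view: red (258,208), purple (195,190), blue (244,317), copper clip (463,247), spindle (471,224), idler clips (447,204)/(499,217), yellow clips (377,256)/(440,158). 
I choose the red fork and the copper clip between the rails.

```bash
cat > meas.py <<'E'
from h import *
def mask(p,lo,hi,box,W,z):
    h=cv2.cvtColor(p,cv2.COLOR_BGR2HSV); m=cv2.inRange(h,lo,hi)>0
    b=np.zeros_like(m); b[box[1]:box[3],box[0]:box[2]]=1
    return m&b&(W[...,2]>z[0])&(W[...,2]<z[1])
def rep(n,W,m):
    q=W[m]
    if len(q)<4: print(n,len(q)); return
    r=cv2.minAreaRect((q[:,:2]*1000).astype(np.float32))
    print(n,len(q),'mean',q.mean(0).round(4),'z',np.percentile(q[:,2],[5,50,95]).round(4),'rect mm',np.round(r[0],1),np.round(r[1],1),round(r[2],1))
E
python3 - <<'E'
from meas import *
A=(0,0,0);B=(180,255,255)
for n,bx in(('top',dict(fork=(235,185,285,235),drift=(225,285,270,335),clip=(446,230,482,262),spin=(455,208,488,238),board=(400,180,520,330),rail=(435,222,495,275))),('scene',dict(fork=(345,195,395,255),drift=(255,165,305,225),clip=(205,355,248,395),spin=(238,372,265,400),board=(135,300,320,465),rail=(190,340,265,405)))):
    d=np.load(f'/tmp/{n}0.npz');p,W=d['p'],d['W']; print(n)
    rep('forktop',W,mask(p,A,B,bx['fork'],W,(.074,.09)))
    rep('forkfoot',W,mask(p,A,B,bx['fork'],W,(.0085,.0145)))
    rep('drifttop',W,mask(p,A,B,bx['drift'],W,(.074,.09)))
    rep('driftfoot',W,mask(p,A,B,bx['drift'],W,(.0085,.0145)))
    m=mask(p,(0,100,90),(18,255,255),bx['clip'],W,(.04,.056)); rep('clip',W,m)
    rep('spinhead',W,mask(p,A,B,bx['spin'],W,(.060,.07)))
    rep('board',W,mask(p,A,B,bx['board'],W,(.036,.0445)))
    rep('rail',W,mask(p,(0,0,110),(180,70,255),bx['rail'],W,(.044,.053)))
d=np.load('/tmp/top0.npz');p=d['p']
a=cv2.resize(p[180:270,420:520],None,fx=4,fy=4,interpolation=2);b=cv2.resize(p[185:245,230:297],None,fx=6,fy=6,interpolation=2)
b=cv2.resize(b,(400,360));cv2.imwrite('pics/c1.png',np.hstack([a,b]))
E
```

```text
top
forktop 173 mean [0.6169 0.2278 0.0801] z [0.0764 0.0805 0.0825] rect mm [617.6 228.5] [22.  22.5] 85.2
forkfoot 155 mean [0.6295 0.2223 0.0124] z [0.01   0.0126 0.0141] rect mm [630.8 227.6] [30.  58.1] 86.3
drifttop 197 mean [0.4326 0.2332 0.0803] z [0.0775 0.0805 0.0824] rect mm [432.8 234.1] [20.4 22.9] 2.4
driftfoot 330 mean [0.4522 0.2336 0.0123] z [0.0103 0.0125 0.0141] rect mm [445.7 234.8] [57.2 30.1] 3.8
clip 314 mean [ 0.5634 -0.1301  0.0476] z [0.0413 0.0484 0.0506] rect mm [ 567.1 -132. ] [42.8 38.7] 73.4
spinhead 184 mean [ 0.6041 -0.1383  0.0647] z [0.062  0.0649 0.0672] rect mm [ 604.4 -138.5] [25.  24.6] 20.8
board 7326 mean [ 0.5441 -0.1242  0.041 ] z [0.0388 0.041  0.0431] rect mm [ 556.3 -127.8] [130.8 200.7] 76.7
rail 241 mean [ 0.5612 -0.1283  0.0489] z [0.0468 0.049  0.0509] rect mm [ 561.4 -128.6] [60.3 58.8] 77.0
scene
forktop 132 mean [0.6188 0.2265 0.0788] z [0.0748 0.0792 0.0809] rect mm [618.6 228.4] [22.3 22.2] 89.1
forkfoot 232 mean [0.6363 0.2246 0.0114] z [0.0091 0.0116 0.0134] rect mm [630.8 226.8] [59.7 32.6] 1.6
drifttop 114 mean [0.434  0.2323 0.0784] z [0.0749 0.0787 0.081 ] rect mm [433.6 233.5] [21.4 22.7] 5.2
driftfoot 238 mean [0.4544 0.2328 0.0114] z [0.009  0.0115 0.0135] rect mm [445.6 235.2] [59.6 33.3] 7.1
clip 291 mean [ 0.5623 -0.1294  0.0478] z [0.0459 0.0478 0.0496] rect mm [ 565.5 -129.8] [38.9 33.6] 74.1
spinhead 292 mean [ 0.6053 -0.1396  0.0639] z [0.0617 0.0639 0.0658] rect mm [ 605.  -139.4] [24.3 24.9] 17.1
board 10368 mean [ 0.5541 -0.1315  0.0401] z [0.0382 0.04   0.042 ] rect mm [ 556.  -127.2] [131.3 201.4] 76.6
rail 15 mean [ 0.5705 -0.1113  0.0479] z [0.0463 0.0482 0.0489] rect mm [ 561.7 -129.2] [56.8 56.1] 80.0
```

View pics/c1.png

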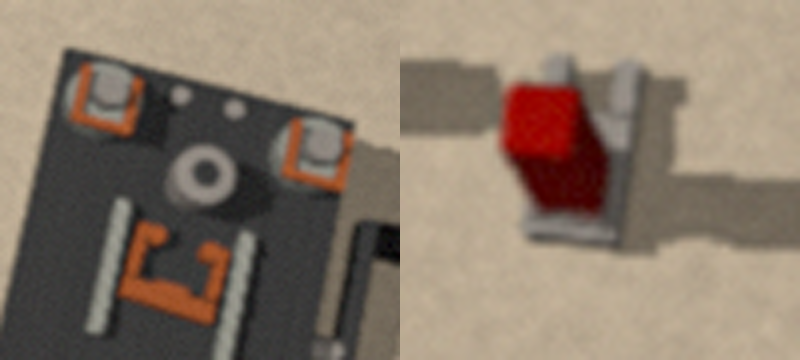

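```bash
cat > plan.py <<'E'
from h import *
from scipy.spatial.transform import Rotation as Ro
def go(pos,yaw,flip=None):
    s=manip.get_state(); q=s['ee_rot']; R=Ro.from_quat([q[1],q[2],q[3],q[0]])
    best=None
    for f in([0,np.pi] if flip is None else [flip]):
        a=np.radians(yaw)+f; x=np.array([0,0,-1.]); y=np.array([np.cos(a),np.sin(a),0])
        T=Ro.from_matrix(np.stack([x,y,np.cross(x,y)],1)); dr=(R.inv()*T).as_rotvec()
        if best is None or np.linalg.norm(dr)<np.linalg.norm(best): best=dr
    d=R.inv().apply(np.array(pos)-s['position'])*100
    print('cm',d.round(2),'dr',best.round(3)); 
def axes():
    q=manip.get_state()['ee_rot']; print(Ro.from_quat([q[1],q[2],q[3],q[0]]).as_matrix().round(4))
E
python3 - <<'E'
from plan import *
axes(); print(manip.grasp_offset)
for f in(0,np.pi): go([.618,.2284,.13],-4,f)
E
```

```text
[[-2.000e-04  2.607e-01 -9.654e-01]
 [ 1.600e-03 -9.654e-01 -2.607e-01]
 [-1.000e+00 -1.600e-03 -2.000e-04]]
0.0187
cm [ 10.17 -63.37 -65.61] dr [-1.237e+00 -1.000e-03  1.000e-03]
cm [ 10.17 -63.37 -65.61] dr [1.904e+00 1.000e-03 1.000e-03]
```

```bash
python3 -m creep '{"delta_pos":[[0,-2,-2],[0,-5,-5],[0,-8,-8],[0,-11,-11.5],[0,-14,-15],[0,-17.5,-18],[0,-21,-21.5],[0,-24,-25],[0,-27,-28],[0,-30,-31]],"dr":[[-0.06,0,0],[-0.12,0,0],[-0.18,0,0],[-0.24,0,0],[-0.3,0,0],[-0.36,0,0],[-0.42,0,0],[-0.48,0,0],[-0.54,0,0],[-0.6,0,0]]}' 1 100
python3 -c "
from plan import *
go([.618,.2284,.13],-4)"
```

```text
clock: 1.1
position: [0.3714, -0.1828, 0.2312]
ee_rot: [-0.297, -0.642, -0.297, 0.642]
contact_force: [0.3, -0.8, -0.2]
width: 0.0854
cm [ 10.12  -7.84 -47.31] dr [-0.635  0.    -0.   ]
```

```bash
python3 -m creep '{"delta_pos":[[0,-0.8,-5],[0,-1.6,-9.5],[0,-2.4,-14],[0,-3.2,-19],[0,-4,-24],[0,-5,-29.5],[0,-6,-35],[0,-7,-40.5],[2,-7.6,-45],[4,-7.84,-47.3]],"dr":[[-0.07,0,0],[-0.14,0,0],[-0.21,0,0],[-0.28,0,0],[-0.35,0,0],[-0.42,0,0],[-0.49,0,0],[-0.56,0,0],[-0.61,0,0],[-0.635,0,0]]}' 
python3 -c "
from plan import *
go([.618,.2284,.022],-4)"
```

```text
clock: 2.1
position: [0.6207, 0.2289, 0.1921]
ee_rot: [0.483, 0.518, 0.482, -0.516]
contact_force: [0.7, -0.6, 0.8]
width: 0.0854
cm [17.01 -0.33  0.09] dr [ 0.001 -0.002 -0.004]
```

```bash
python3 -m creep '{"delta_pos":[[0,0,0],[2,0,0],[4.5,0,0],[7,0,0],[9.5,0,0],[12,0,0],[14,0,0],[15.5,0,0],[16.5,0,0],[16.5,0,0]],"dr":[[0,0,0],[0,0,0],[0,0,0],[0,0,0],[0,0,0],[0,0,0],[0,0,0],[0,0,0],[0,0,0],[0,0,0]]}' 
python3 -c "
from plan import *
go([.618,.2284,.022],-4);st()"
```

```text
clock: 3.1
position: [0.6173, 0.2249, 0.0249]
ee_rot: [-0.481, -0.517, -0.482, 0.519]
contact_force: [-0.5, -0.1, -0.4]
width: 0.0852
cm [ 0.29  0.05 -0.35] dr [-0.003  0.001  0.003]
{'clock': 3.1, 'qpos': [0.2438, 0.5607, 1.588, -0.0004, 0.9963, 0.3165], 'position': [0.6173, 0.2249, 0.0249], 'ee_rot': [-0.481, -0.5167, -0.482, 0.5189], 'contact_force': [-0.4596, -0.0542, -0.4312], 'width': 0.0852}
```

```bash
python3 -m creep '{"delta_pos":[[0.2,0.05,-0.35],[0.25,0.05,-0.35],[0.25,0.05,-0.35]],"dr":[[0,0,0],[0,0,0],[0,0,0]]}' 
python3 -m creep '{"delta_pos":[[0,0,0],[0,0,0],[0,0,0],[0,0,0],[0,0,0],[0,0,0],[0,0,0],[0,0,0]],"dr":[[0,0,0],[0,0,0],[0,0,0],[0,0,0],[0,0,0],[0,0,0],[0,0,0],[0,0,0]]}' -1 100
python3 -c "
from plan import *
go([.618,.2284,.022],-4);st()"
```

```text
clock: 3.4
position: [0.6199, 0.2296, 0.0246]
ee_rot: [0.482, 0.518, 0.481, -0.517]
contact_force: [0.1, -0.4, 0.4]
width: 0.0856
clock: 4.2
position: [0.6196, 0.2294, 0.024]
ee_rot: [0.482, 0.518, 0.482, -0.518]
contact_force: [-0.2, -0.5, 2.9]
width: 0.0206
cm [ 0.2  -0.15  0.11] dr [-0.002 -0.    -0.001]
{'clock': 4.2, 'qpos': [0.2494, 0.5644, 1.5833, -0.0, 0.9933, 0.3214], 'position': [0.6196, 0.2294, 0.024], 'ee_rot': [0.4818, 0.5178, 0.4816, -0.5175], 'contact_force': [-0.2016, -0.4806, 2.8654], 'width': 0.0206}
```

```bash
python3 -m creep '{"delta_pos":[[-0.5,0,0],[-1.5,0,0],[-3,0,0],[-5,0,0],[-7,0,0],[-9,0,0],[-10,0,0],[-10,0,0]],"dr":[[0,0,0],[0,0,0],[0,0,0],[0,0,0],[0,0,0],[0,0,0],[0,0,0],[0,0,0]]}' 
python3 -c "
from plan import *
go([.4977,-.1137,.114],-13.3);st()"
```

```text
clock: 5.0
position: [0.6203, 0.2295, 0.1257]
ee_rot: [0.482, 0.519, 0.481, -0.517]
contact_force: [0.3, 0.3, -2.7]
width: 0.0213
cm [ 1.1  -9.77 35.12] dr [ 0.16  -0.001 -0.003]
{'clock': 5.0, 'qpos': [0.2494, 0.4704, 1.4687, -0.0002, 1.199, 0.3214], 'position': [0.6203, 0.2295, 0.1257], 'ee_rot': [0.4823, 0.5187, 0.481, -0.5166], 'contact_force': [0.3072, 0.3162, -2.6941], 'width': 0.0213}
```

```bash
python3 -m creep '{"delta_pos":[[0,-0.5,2],[0,-1.5,6],[0,-2.8,10],[0,-4,14],[0,-5,18],[0,-6.2,22],[0,-7.3,26],[0,-8.5,30],[0,-9.3,33.5],[0,-9.77,35.1]],"dr":[[0.02,0,0],[0.04,0,0],[0.06,0,0],[0.08,0,0],[0.1,0,0],[0.12,0,0],[0.13,0,0],[0.14,0,0],[0.15,0,0],[0.16,0,0]]}' 
python3 -m creep '{"delta_pos":[[0,0,0],[0,0,0],[0,0,0]],"dr":[[0,0,0],[0,0,0],[0,0,0]]}'
python3 - <<'E'
from plan import *
go([.4977,-.1137,.064],-13.3)
for n,x,y in(('scene',110,260),('top',390,170)):
    p,W,c=grab(n); np.savez(f'/tmp/{n}1.npz',p=p,W=W)
    cv2.imwrite(f'pics/{n}1.png',cv2.resize(p[y:y+170,x:x+210],None,fx=3,fy=3))
E
```

```text
clock: 6.0
position: [0.4948, -0.1162, 0.1228]
ee_rot: [-0.438, -0.554, -0.438, 0.556]
contact_force: [0.7, 0.4, -2.1]
width: 0.0211
clock: 6.3
position: [0.4966, -0.1128, 0.1233]
ee_rot: [-0.439, -0.554, -0.439, 0.554]
contact_force: [-0.5, -0.7, -1.8]
width: 0.021
cm [5.93 0.13 0.07] dr [ 0.001 -0.001  0.001]
```

View pics/scene1.png

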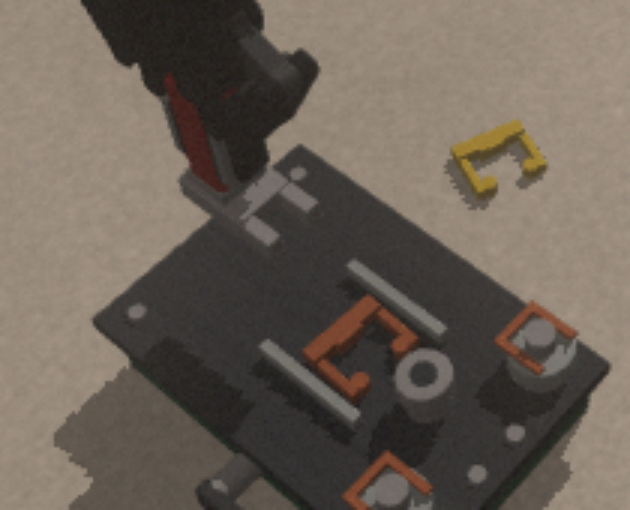

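The fork hangs upright at crop (230,180) behind the rails. The clip at (360,340) sits between them and the spindle is at (424,375). Next I measure the held foot precisely.

```bash
cat > foot.py <<'E'
from meas import *
S=np.array([.6047,-.139]);a=np.radians(-13.3);u=np.array([np.cos(a),np.sin(a)]);v=np.array([-u[1],u[0]])
def foot(W,z,xr=(-.2,-.02),zw=.004):
    L=np.stack([(W[...,:2]-S)@u,(W[...,:2]-S)@v],-1)*1000
    m=(abs(W[...,2]-z)<zw)&(L[...,0]>xr[0]*1000)&(L[...,0]<xr[1]*1000)&(abs(L[...,1])<40)
    q=L[m]; 
    if len(q)<10: print(len(q));return
    r=cv2.minAreaRect(q.astype(np.float32)); print(len(q),'z',np.median(W[m][:,2]).round(4),'x',np.percentile(q[:,0],[1,99]).round(1),'y',np.percentile(q[:,1],[1,99]).round(1),[np.round(k,1) for k in r])
E
python3 - <<'E'
from foot import *
for n in('scene','top'):
    W=np.load(f'/tmp/{n}1.npz')['W']; print(n)
    for z in(.100,.106,.112,.118): foot(W,z,(-.16,-.05),.003)
    L=(W[...,:2]-S)@u; d=np.load(f'/tmp/{n}0.npz'); p,W=d['p'],d['W']
    bx=(446,230,482,262) if n=='top' else (205,355,248,395)
    q=W[mask(p,(0,100,90),(18,255,255),bx,W,(.04,.056))][:,:2]-S
    print('clip',np.percentile(q@u*1000,[1,50,99]).round(1),np.percentile(q@v*1000,[1,50,99]).round(1))
    q=W[mask(p,(0,0,110),(180,70,255),(435,222,495,275) if n=='top' else (190,340,265,405),W,(.044,.053))][:,:2]-S
    y=q@v*1000; print('rail',np.percentile(q@u*1000,[1,99]).round(1),y[y<-15].mean(),y[y>15].mean())
E
```

```text
scene
62 z 0.1013 x [-125.7  -70. ] y [-14.6  13. ] [array([-98.6,  -1.1]), array([57.1, 28.7]), np.float64(1.8)]
149 z 0.1063 x [-126.2  -69.2] y [-14.8  14.3] [array([-98.5,  -0.6]), array([58.9, 29.7]), np.float64(1.7)]
437 z 0.1112 x [-124.6  -70.4] y [-14.5  15.2] [array([-98.2,   0.5]), array([58.3, 30.8]), np.float64(0.3)]
56 z 0.1169 x [-123.6  -99.7] y [-11.7   3.6] [array([-108.6,   -7.7]), array([28.4, 14. ]), np.float64(31.8)]
clip [-57.2 -48.6 -24. ] [-19.5  -0.8  19. ]
rail [-73.6 -18. ] -28.310554984730434 26.42010276791452
top
12 z 0.102 x [-127.1  -76.8] y [ 4.2 15.1] [array([-103.1,   14.1]), array([51.9, 10.8]), np.float64(13.1)]
42 z 0.1063 x [-127.6  -71.3] y [ 1.4 15.5] [array([-100.5,   14.6]), array([57.9, 14. ]), np.float64(14.1)]
168 z 0.1123 x [-127.2  -70.1] y [ 5.1 15.4] [array([-98.4,  10.4]), array([58.2, 11.9]), np.float64(2.4)]
33 z 0.1182 x [-123.1  -78.6] y [ 8.9 15.4] [array([-98.9,  11.9]), array([ 6.7, 48.7]), np.float64(88.7)]
clip [-57.3 -45.3 -19.6] [-23.1  -0.9  19.6]
rail [-73.5 -15.8] -26.924801040529847 27.125128342348802
```

```bash
python3 -m creep '{"delta_pos":[[1,0,0],[2.5,0,0],[4,0,0],[5,0,0],[5.4,0,0],[5.6,0,0],[5.6,0,0],[5.6,0,0]],"dr":[[0,0,0],[0,0,0],[0,0,0],[0,0,0],[0,0,0],[0,0,0],[0,0,0],[0,0,0]]}' - 120
python3 - <<'E'
from foot import *
from plan import go
go([.4977,-.1137,.066],-13.3)
p,W,c=grab('scene'); foot(W,.055,(-.16,-.06),.0035)
E
```

```text
clock: 7.2
position: [0.4972, -0.1139, 0.0683]
ee_rot: [0.439, 0.555, 0.438, -0.554]
contact_force: [-0.1, 0.1, -2.7]
width: 0.0205
cm [ 0.23  0.05 -0.03] dr [ 0.     0.    -0.001]
436 z 0.0559 x [-124.3  -69.1] y [-15.8  14.1] [array([-98.2,  -0.7]), array([31.4, 58.7]), np.float64(90.0)]
```

```bash
python3 -m creep '{"delta_pos":[[0.1,0.3,0],[0.1,0.7,0],[0.1,1.0,0],[0.1,1.3,0],[0.1,1.6,0],[0.1,1.9,0],[0.1,2.2,0],[0.1,2.5,0],[0.1,2.8,0],[0.1,2.8,0]],"dr":[[0,0,0],[0,0,0],[0,0,0],[0,0,0],[0,0,0],[0,0,0],[0,0,0],[0,0,0],[0,0,0],[0,0,0]]}'
python3 - <<'E'
from foot import *
p,W,c=grab('scene'); foot(W,.055,(-.14,-.025),.0035)
q=W[mask(p,(0,100,70),(18,255,255),(205,355,262,400),W,(.044,.052))][:,:2]-S
print('clip',np.percentile(q@u*1000,[1,50,99]).round(1),np.percentile(q@v*1000,[1,50,99]).round(1))
cv2.imwrite('pics/s2.png',cv2.resize(p[310:450,160:320],None,fx=4,fy=4))
E
```

```text
clock: 8.25
position: [0.5248, -0.1205, 0.0668]
ee_rot: [0.439, 0.555, 0.438, -0.554]
contact_force: [0.8, 0.5, -2.2]
width: 0.0207
442 z 0.0546 x [-96.9 -40.6] y [-15.6  14.4] [array([-69.2,  -0.4]), array([58. , 31.2]), np.float64(0.2)]
clip [-40.4 -32.   -7.7] [-19.5  -3.1  20.2]
```

View pics/s2.png

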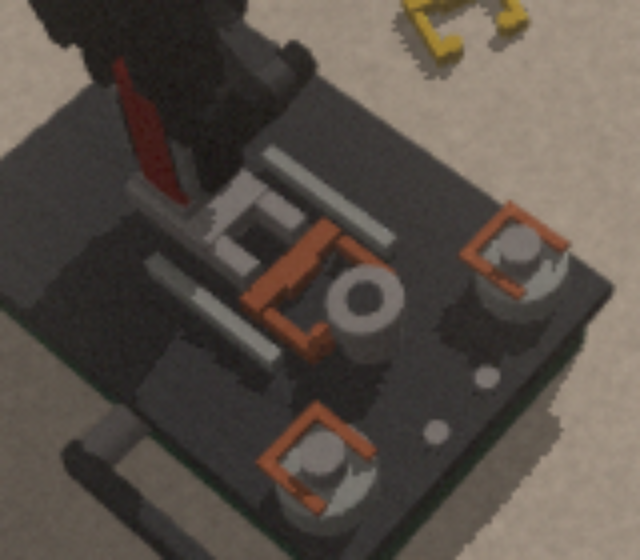

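The prongs press squarely on the clip's back (crop (280,265)), and the jaws are just short of the spindle (365,298). The clip is straight and about 18 mm short.

```bash
python3 -m creep '{"delta_pos":[[0,0.3,0],[0,0.6,0],[0,0.9,0],[0,1.2,0],[0,1.5,0],[0,1.7,0],[0,1.85,0],[0,1.95,0],[0,1.95,0],[0,1.95,0]],"dr":[[0,0,0],[0,0,0],[0,0,0],[0,0,0],[0,0,0],[0,0,0],[0,0,0],[0,0,0],[0,0,0],[0,0,0]]}'
cat > chk.py <<'E'
from foot import *
import sys
p,W,c=grab('scene'); foot(W,.055,(-.14,-.019),.0035)
q=W[mask(p,(0,100,60),(18,255,255),(205,355,268,405),W,(.044,.052))][:,:2]-S
print('clip',np.percentile(q@u*1000,[1,50,99]).round(1),np.percentile(q@v*1000,[1,50,99]).round(1))
cv2.imwrite(sys.argv[1],cv2.resize(p[310:450,160:320],None,fx=4,fy=4)); st()
E
python3 chk.py pics/s3.png
```

```text
clock: 9.3
position: [0.5438, -0.1249, 0.067]
ee_rot: [0.439, 0.555, 0.438, -0.554]
contact_force: [0.1, 0.3, -1.9]
width: 0.0209
451 z 0.0548 x [-77.2 -21.2] y [-15.7  14. ] [array([-50. ,  -0.6]), array([59.4, 30.7]), np.float64(0.4)]
clip [-21.1  -5.7  12.8] [-20.1 -10.6  20.2]
{'clock': 9.35, 'qpos': [-0.3506, 0.3903, 1.7807, 0.0001, 0.9691, -0.1186], 'position': [0.5437, -0.1249, 0.067], 'ee_rot': [0.4392, 0.5548, 0.4383, -0.5542], 'contact_force': [0.0796, 0.3342, -2.7845], 'width': 0.0209}
```

View pics/s3.png

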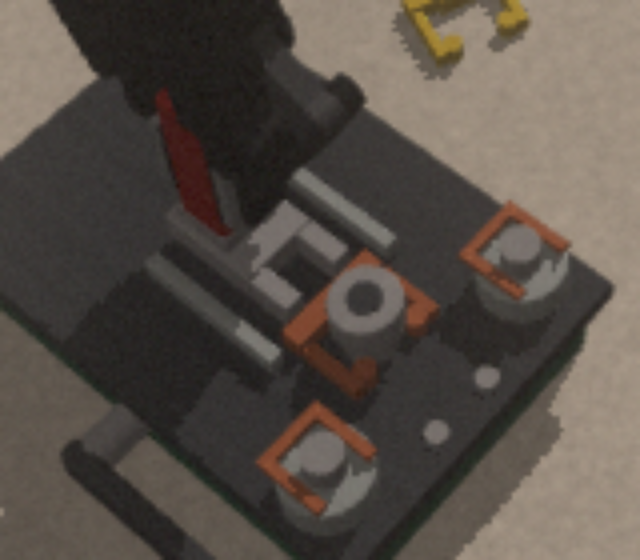

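The jaws at crop (430,310)/(360,380) have closed past the spindle, so the clip has snapped home. Its measured extent is −21 to +12.8 mm against a nominal −22 to +12. I back the fork off straight, then lift.

```bash
python3 -m creep '{"delta_pos":[[0,-0.5,0],[0,-1.5,0],[0,-2.5,0],[0,-3.5,0],[0,-4.5,0],[-2,-5,0],[-4,-5,0],[-6,-5,0],[-7,-5,0],[-7,-5,0]],"dr":[[0,0,0],[0,0,0],[0,0,0],[0,0,0],[0,0,0],[0,0,0],[0,0,0],[0,0,0],[0,0,0],[0,0,0]]}'
python3 - <<'E'
from foot import *
from plan import go
for n,bx in(('scene',(205,355,268,405)),('top',(446,205,492,262))):
    p,W,c=grab(n); q=W[mask(p,(0,100,60),(18,255,255),bx,W,(.04,.052))]-[*S,0]
    print('clip',np.percentile(q[:,:2]@u*1000,[1,50,99]).round(1),np.percentile(q[:,:2]@v*1000,[1,50,99]).round(1),np.percentile(q[:,2],[50,95]))
go([.6196,.2294,.137],-4); 
E
```

```text
clock: 10.35
position: [0.4948, -0.1134, 0.1382]
ee_rot: [0.44, 0.555, 0.438, -0.554]
contact_force: [-0.1, 0.1, -1.4]
width: 0.0206
clip [-24.7  -5.9  12.6] [-19.8 -10.2  20.2] [0.04754142 0.04936454]
clip [-21.  -11.7  19.2] [-22.7   5.9  27.9] [0.04811994 0.05093953]
cm [ -0.07   4.39 -36.22] dr [-0.162 -0.     0.001]
```

```bash
python3 -m creep '{"delta_pos":[[0,0.25,-2],[0,0.7,-6],[0,1.2,-10],[0,1.7,-14],[0,2.3,-19],[0,2.9,-24],[0,3.5,-28.5],[0,4,-33],[0,4.3,-35.5],[0,4.4,-36.2]],"dr":[[-0.02,0,0],[-0.04,0,0],[-0.06,0,0],[-0.08,0,0],[-0.1,0,0],[-0.12,0,0],[-0.13,0,0],[-0.14,0,0],[-0.15,0,0],[-0.162,0,0]]}'
python3 -m creep '{"delta_pos":[[0,0,0],[0,0,0],[2,0,0],[4.5,0,0],[7,0,0],[8.5,0,0],[9.5,0,0],[10,0,0],[10,0,0],[10,0,0]],"dr":[[0,0,0],[0,0,0],[0,0,0],[0,0,0],[0,0,0],[0,0,0],[0,0,0],[0,0,0],[0,0,0],[0,0,0]]}'
python3 - <<'E'
from meas import *
from plan import go
go([.6196,.2294,.024],-4)
p,W,c=grab('scene'); m=mask(p,(0,0,0),(180,90,255),(345,195,405,265),W,(.010,.032)); rep('foot',W,m)
cv2.imwrite('pics/s4.png',cv2.resize(p[150:290,290:450],None,fx=4,fy=4))
E
```

```text
clock: 11.45
position: [0.6202, 0.232, 0.1345]
ee_rot: [-0.482, -0.516, -0.484, 0.517]
contact_force: [-0.4, 0.1, -2.1]
width: 0.0209
clock: 12.45
position: [0.6209, 0.2288, 0.0376]
ee_rot: [0.482, 0.518, 0.482, -0.517]
contact_force: [-0.6, -0.4, -2.4]
width: 0.0208
cm [ 1.36 -0.14 -0.05] dr [-0.001 -0.    -0.001]
foot 434 mean [0.638  0.2252 0.0225] z [0.0142 0.024  0.0288] rect mm [636.2 275.8] [130.4  58.7] 86.1
```

View pics/s4.png

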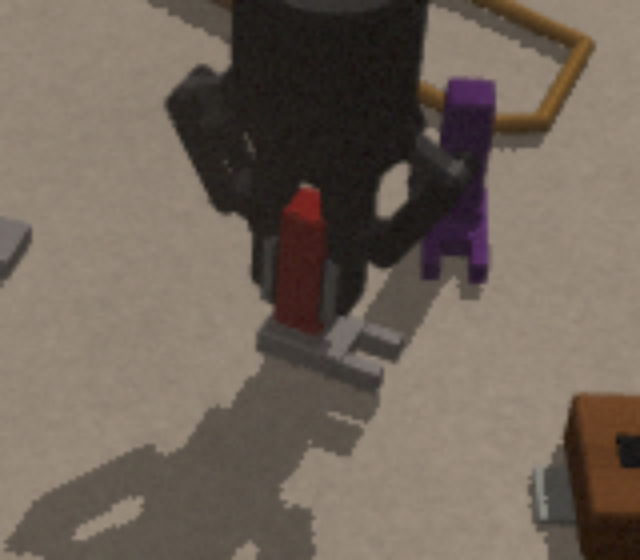

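The fork is upright over its original spot (crop (310,290)), roughly 13 mm above the bench, with the purple fork at (465,180) clear behind it. I lower it in small steps and watch the force.

```bash
python3 -m creep '{"delta_pos":[[0.4,0,0],[0.8,0,0],[1.1,0,0],[1.25,0,0],[1.25,0,0],[1.25,0,0]],"dr":[[0,0,0],[0,0,0],[0,0,0],[0,0,0],[0,0,0],[0,0,0]]}'
python3 - <<'E'
from meas import *
p,W,c=grab('scene')
m=mask(p,(0,0,0),(180,90,255),(345,215,400,265),W,(.0085,.018)); rep('foot',W,m); st()
E
```

```text
clock: 13.1
position: [0.6204, 0.2291, 0.0242]
ee_rot: [0.482, 0.517, 0.482, -0.517]
contact_force: [0.9, 0.0, -2.2]
width: 0.0209
foot 264 mean [0.6362 0.2236 0.0121] z [0.0088 0.0119 0.0162] rect mm [634.3 259.9] [98.2 57.8] 87.5
{'clock': 13.15, 'qpos': [0.2486, 0.5652, 1.5812, -0.0001, 0.9951, 0.3186], 'position': [0.6204, 0.229, 0.0242], 'ee_rot': [0.4823, 0.5172, 0.4822, -0.5172], 'contact_force': [-0.6817, 0.9599, -1.9229], 'width': 0.0209}
```

```bash
python3 -m creep '{"delta_pos":[[0.05,0,0],[0.05,0,0],[0.05,0,0]],"dr":[[0,0,0],[0,0,0],[0,0,0]]}'; python3 -m creep '{"delta_pos":[[0.05,0,0],[0.05,0,0],[0.05,0,0]],"dr":[[0,0,0],[0,0,0],[0,0,0]]}'
```

```text
clock: 13.45
position: [0.6204, 0.229, 0.0241]
ee_rot: [0.482, 0.517, 0.482, -0.517]
contact_force: [-0.3, 0.3, 1.5]
width: 0.0202
clock: 13.75
position: [0.6204, 0.2291, 0.0241]
ee_rot: [0.482, 0.517, 0.482, -0.517]
contact_force: [-1.9, 0.8, 5.3]
width: 0.0207
```

```bash
python3 -m creep '{"delta_pos":[[0,0,0],[0,0,0],[0,0,0],[0,0,0],[0,0,0],[0,0,0],[0,0,0],[0,0,0]],"dr":[[0,0,0],[0,0,0],[0,0,0],[0,0,0],[0,0,0],[0,0,0],[0,0,0],[0,0,0]]}' 1 20
python3 -m creep '{"delta_pos":[[-0.5,0,0],[-2,0,0],[-4,0,0],[-6.5,0,0],[-9,0,0],[-12,0,0],[-15,0,0],[-17,0,0],[-18,0,0],[-18,0,0]],"dr":[[0,0,0],[0,0,0],[0,0,0],[0,0,0],[0,0,0],[0,0,0],[0,0,0],[0,0,0],[0,0,0],[0,0,0]]}'
python3 - <<'E'
from foot import *
p,W,c=grab('scene'); A=(0,0,0);B=(180,255,255)
for n,b in(('fork',(345,190,400,260)),('drift',(255,165,305,225))):
    rep(n+'top',W,mask(p,A,B,b,W,(.074,.09))); rep(n+'foot',W,mask(p,A,B,b,W,(.0085,.0145)))
q=W[mask(p,(0,100,60),(18,255,255),(205,355,268,405),W,(.044,.052))][:,:2]-S
print('clip',np.percentile(q@u*1000,[1,99]).round(1),np.percentile(q@v*1000,[1,99]).round(1)); st()
cv2.imwrite('pics/s5.png',p)
E
```

```text
clock: 14.55
position: [0.6203, 0.229, 0.0233]
ee_rot: [0.482, 0.517, 0.482, -0.517]
contact_force: [-0.7, 0.5, -0.1]
width: 0.0854
clock: 15.55
position: [0.621, 0.2292, 0.2051]
ee_rot: [0.483, 0.518, 0.482, -0.516]
contact_force: [-0.7, -0.2, -1.1]
width: 0.0855
forktop 135 mean [0.6206 0.2262 0.0787] z [0.0746 0.079  0.081 ] rect mm [620.  227.6] [24.4 21.4] 88.1
forkfoot 310 mean [0.6397 0.2458 0.0115] z [0.009  0.0116 0.0137] rect mm [638.2 284.3] [147.7  57.3] 84.5
drifttop 116 mean [0.4343 0.2324 0.0784] z [0.0746 0.0786 0.081 ] rect mm [433.5 233.3] [22.5 23.7] 1.2
driftfoot 243 mean [0.4538 0.2327 0.0113] z [0.0091 0.0114 0.0136] rect mm [445.4 234.6] [59.7 31.9] 6.8
clip [-20.4  12.1] [-19.6  19.2]
{'clock': 15.6, 'qpos': [0.2486, 0.4203, 1.3527, -0.0001, 1.368, 0.3186], 'position': [0.6202, 0.229, 0.2034], 'ee_rot': [0.4823, 0.5173, 0.4821, -0.517], 'contact_force': [-0.6334, -0.5678, -1.6098], 'width': 0.0856}
```

View pics/s5.png

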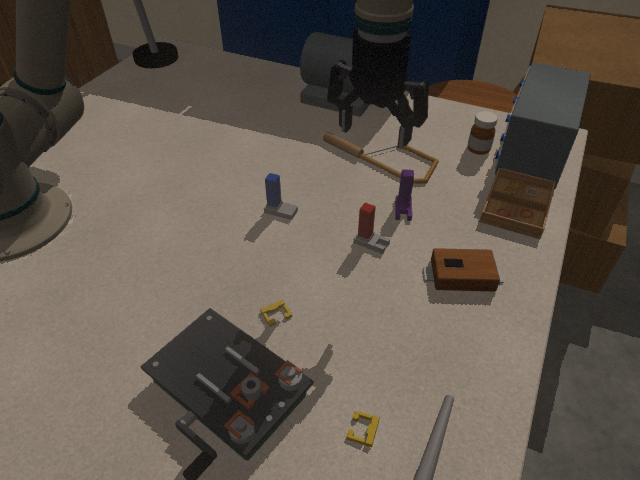

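The fork stands upright at (367,225), the drift at (274,195) hasn't moved, the clip is round the spindle at (250,388) and the arm is clear. I'm handing in.

```bash
python3 -c "
from rig import manip
print(manip.sign_off())"
```

```text
the job is handed in; nothing more can be done
None
```

I gripped the red fork by its handle and pushed the copper clip along the rails with the prongs until it snapped round the middle spindle. I then stood the fork back in its place and handed the job in at about 15.6 s; no verdict was given.

Last checks, from the scene camera:
- **Clip:** it spans about −20 to +12 mm along the push direction, against −22 to +12 nominal, so it is within about 1 mm of home. Its sides are centred to under 1 mm, and its top was at about 48 mm, flat in the groove, when I checked just after the push.
- **Fork:** its handle top is at (0.620, 0.228) m, about 1.5 mm from where it started, at the same height. It is released, and the picture shows it upright.
- **Drift:** it moved less than 1 mm by measurement.
- **Arm:** it is clear above the fork with the gripper open.

Some checks were poor or missing:
- **Top view of the clip:** the spread after the push, −23 to +28 mm across, was unusable, probably because my crop took in copper from the idler clips. I relied on the scene view.
- **Final fork foot outline:** this was spoiled the same way by background pixels, so I judged upright from the handle top and the picture.
- **Push force:** I did not see the 6 to 12 N snap force because I only read the force at the end of each call. The evidence for the snap is the clip's position and the pictures.

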